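Slide the vial rack home on the autosampler

TASK

One of the two vial racks on the autosampler still stands out at the loading end of its lane. With a closed fingertip against the upright flange on its near end, push it gently along its rails until you feel it drop into the locating notches, then stop before you force it and move clear. Only push it: do not lift the rack or its vials, and leave the rack that is already home and everything else as they are.

Things in the scene. Friction and masses are not known exactly. Their poses are not given: they have to be found in the camera images.
- rack: The rack to push: white plastic, 200 long (its x axis), 72 wide, 43 high, 0.45 to 0.78 kg plus four vials, 100 to 170 mm short of home in one of two parallel lanes. Origin: centre of the underside of its feet, 34 above the table before the drop. Its x axis points along the lane, the way it must go (to the white sampler column). Plate 9 to 15 up, x -97 to 98; 5 x 2 square cells 15 to 43 up, x -52 to 86.
- push_face (a point): Centre of the flat outer face of the rack's push flange, an upright tab 56 wide, 18 high at its near end (x -102, y 0, z 17 of the rack; the face looks along the rack's -x). Axes as the rack's. 51 above the table before the drop, 46 after. A closed gripper pointing down fits in the open lane behind it with its tips 42 above the table. Over 40 N on the rack damages its feet and fails.
- home (a point): Fixed point on the lane of the rack to push: where the rack's origin lies when home, 29 above the table; axes as the rack's (x along the lane, the way in). Here all four feet fall together into notches and the rack sinks 5, level; the notches' front walls then stop it (play up to 1.5 each way) and the push needed rises steeply.
- lane: The lane of the rack to push: aluminium channel 84 wide, 420 long on a grey deck 12 thick, fixed. Origin under its middle, 12 above the table; x the way in; home is at its x 60. Rail tops 34 above the table, side guides 75 apart with tops 48 above it. Sliding takes 1 to 3 N. Pushed faster than about 60 mm/s it slams into the notch walls with over 40 N. The rails run on 45 past home to a rubber buffer.
- rack_full: The other rack, the same in every way, in the other lane 104 mm to one side (centre to centre), already home in its notches with two vials: to be left alone. Axes and origin as the first rack's.
- vial_1: Capped glass vial 1 of 4 standing loose in a cell of the rack to push: 22.5 diameter, 46 high, origin under its centre, 15 above the rack's origin; its top is 61 above the rack's origin. Rack cell x 71, y -13.5 mm.
- vial_2: Capped glass vial 2 of 4 standing loose in a cell of the rack to push: 22.5 diameter, 46 high, origin under its centre, 15 above the rack's origin; its top is 61 above the rack's origin. Rack cell x 44, y 13.5 mm.
- vial_3: Capped glass vial 3 of 4 standing loose in a cell of the rack to push: 22.5 diameter, 46 high, origin under its centre, 15 above the rack's origin; its top is 61 above the rack's origin. Rack cell x -10, y -13.5 mm.
- vial_4: Capped glass vial 4 of 4 standing loose in a cell of the rack to push: 22.5 diameter, 46 high, origin under its centre, 15 above the rack's origin; its top is 61 above the rack's origin. Rack cell x -37, y 13.5 mm.
- spare_vial: Bystander: capped glass vial like those in the racks (22.5 diameter, 46 high), standing alone on the table beside the deck; origin under its centre.
- cartridge: Bystander: steel cartridge with a black cap, 30 diameter, 88 high, standing on the table on the other side of the deck; origin under its centre.
- beaker: Bystander: open glass beaker, 70 diameter, 90 high, on the table to the right; origin under its centre.
- reagent: Bystander: amber bottle with a black cap, 60 diameter, 125 high, on the table to the right; origin under its centre.
- septa_box: Bystander: flat carton 93 x 68 x 43 high on the table to the left; origin under its centre.
- spanner: Bystander: small steel spanner, 140 long, lying flat on the table to the left near the robot.
There are look-alikes about, which are no part of the job. Leave any pink look-alike of the rack alone.

How it is judged:
By the outcome, as a careful person would: the job done as asked, in the order asked, and still so for the second after the job is handed in, with the robot touching nothing.
It also fails if it takes over 35 s, if anything falls off the work surface, if the arm or the gripper's body presses on something with over 40 N, if the wrist force passes 120 N, or if a joint passes its speed limit or range.

ROBOT

A 6-joint arm with a two-finger parallel gripper is mounted at the origin on the work surface. World frame = base frame: x ahead of the robot, y to its left, z up, the work surface at z = 0. Lengths are in mm, angles in degrees, forces in N, time in s.
With the tool pointing down it reaches from about 325 to 775 mm from the base axis. Payload 5.5 kg.
Tool frame: the origin (TCP) lies midway between the tips of the shut fingers; the grasp point (between the pads) lies 19 mm behind it (bot.grip_depth is the distance from the TCP to the grasp point, in mm); z points along the fingers, y is the direction in which the jaws open and shut (so a half turn about z gives the same grasp; the last joint's range is limited). The gripper opens to 85 mm and grips with 20 to 120 N. Pads are 22 mm wide; open, the fingers measure 114 mm over their backs; the gripper's body (76 mm by 85 mm) begins 54 mm behind the grasp point. The pads swing forward as they close: fully open they stand 13 mm farther back than shut.
Start: joints at [69.689, 5.22, 70.514, -0, 104.267, -3.249], TCP at [176.055, 573.603, 195.575] pointing down, gripper open.
Joint ranges: [-164.24, 164.24], [-49.07, 125.15], [9.68, 141.18], [-86.29, 266.29], [3.28, 154.24], [-151.56, 151.56]. Speed limits (degrees/s): [147.25, 147.25, 172.46, 180, 180, 180].

INTERFACE

Orientations are given as a 3x3 rotation matrix whose columns are the frame's x, y, z axes.
In Python, from station import bot gives the robot as it stands. The module is installed in compiled form; this text tells all that it offers.
- The arm moves only by the shell command python3 -m crank 'ROWS' [OPENING] [FORCE]. ROWS is JSON, a list of rows, each an object of numbers: "tx", "ty", "tz": the shift along the world's x, y, z in mm; "turn": the turn about the world's z in rad. In form: [{"tx": .., "ty": .., "tz": .., "turn": ..}, ...]. A call has 1 to 12 rows; each row shifts and turns the commanded pose from where the row before left it; what a row does not reach is not made up. A row lasts 1/8 s, in which the tool goes at most 62.5 mm and 10.7 degrees, less where a joint would pass 70% of its speed; a pose out of reach is approached as far as the arm can. A call with a gripper value outside its range is refused whole. OPENING is the finger opening in mm, from 0 to 85.4, set as the call begins (- or left out, the last holds). The fingers move at their own pace and stop on an object; FORCE is the grip in N (left out, the last holds). Time passes only in rows, so rows that do not move let the fingers close. It gives the time, the measured TCP pose, the force and the opening at its end, in the units of the state.
- bot.state(): the state, without advancing time (a new reading comes with each control period).
- bot.grab_frame(name): name is "scene" or "top" or "wrist"; returns (picture, depth): 400x640x3 uint8, red, green, blue; 400x640 float32, mm along the optical axis (not along the pixel's ray), 0 where there is no reading.
- bot.camera_info(name): a dict with "vertical_fov" (degrees; the focal length in pixels is half the picture's height over the tangent of half this angle, whatever the lens; pixels are square), "cx", "cy" (the principal point, pixels), "camera_from_world" (4x4, takes a point from world to camera coordinates); the wrist camera has in their place "T_tool_cam" (4x4, takes a point from camera to tool coordinates, whose origin is the TCP and whose axes are the flange's). Camera axes: x right, y down, z forward; pixel columns grow to the right and rows downward; lengths in mm; the calibration is good to about 2 mm. A picture is of the moment at which its call begins: read the wrist's pose just before it. camera_info takes no time and is no camera call.
- bot.job_done(): hands the job in, once; it reports no verdict.
The state is a dict: "time": time; "qpos": joint angles; "qvel": joint speeds; "joint_torque": joint torques, N m; "eef_pos": TCP position; "orientation": TCP orientation; "wrist_force": force on the tool from outside, world axes, zero at the start; "ft_torque": the same for the moment, N m; "opening": finger opening in mm.
Only numpy, scipy, OpenCV 4.12 (cv2) and the standard library are available. Lean on these libraries where they do the work, as an engineer would, in place of code of your own. Each camera call takes 0.05 s, during which the arm holds its last target.

## Working session

There is one attempt and no reset: what is moved stays moved. The work goes in short steps, Python scripts to look and compute and a shell command to move; the robot and the scene stay as the last step left them, time stands still between calls to the robot, and variables do not carry over. Pictures are saved under pics/ and viewed, and the job is handed in when it is done.

```bash
mkdir -p pics
cat > h.py <<'E'
import numpy as np,cv2
from station import bot
def K(n):
    c=bot.camera_info(n); f=200/np.tan(np.radians(c["vertical_fov"])/2); return f,c["cx"],c["cy"],c
def pts(n,d):
    f,cx,cy,c=K(n); v,u=np.mgrid[0:400,0:640]
    P=np.stack([(u-cx)/f*d,(v-cy)/f*d,d,np.ones_like(d)],-1)
    return (P@np.linalg.inv(c["camera_from_world"]).T)[...,:3]
def ray(n,u,v,z):
    f,cx,cy,c=K(n); T=np.linalg.inv(c["camera_from_world"]); o=T[:3,3]; d=T[:3,:3]@np.array([(u-cx)/f,(v-cy)/f,1]); return o+d*(z-o[2])/d[2]
E
python3 - <<'E'
from h import *
for n in("scene","top"):
    p,d=bot.grab_frame(n); cv2.imwrite(f"pics/{n}0.png",p[:,:,::-1]); np.save(n+"_d.npy",d); np.save(n+"_p.npy",p)
    print({k:np.round(v,3).tolist() for k,v in bot.camera_info(n).items()}, (d==0).mean())
s=bot.state();print(s["time"],s["eef_pos"],s["orientation"],s["wrist_force"],s["opening"])
E
```

```text
{'vertical_fov': 54.551, 'cx': 328.206, 'cy': 202.337, 'camera_from_world': [[-0.245, 0.97, 0.003, 133.847], [0.794, 0.202, -0.573, -378.518], [-0.557, -0.138, -0.819, 1377.984], [0.0, 0.0, 0.0, 1.0]]} 0.0043515625
{'vertical_fov': 51.076, 'cx': 321.358, 'cy': 201.468, 'camera_from_world': [[-0.004, -1.0, 0.015, -5.73], [-0.994, 0.002, -0.106, 486.318], [0.106, -0.015, -0.994, 1310.492], [0.0, 0.0, 0.0, 1.0]]} 0.00399609375
0.1 [175.95576283 573.3062057  194.54997417] [[-9.55984598e-01  2.93416207e-01 -6.14244518e-04]
 [ 2.93416830e-01  9.55983204e-01 -1.63648871e-03]
 [ 1.07035131e-04 -1.74468769e-03 -9.99998472e-01]] [-0.06305907 -0.42317426  1.20507392] 85.71825053718626
```

View pics/scene0.png

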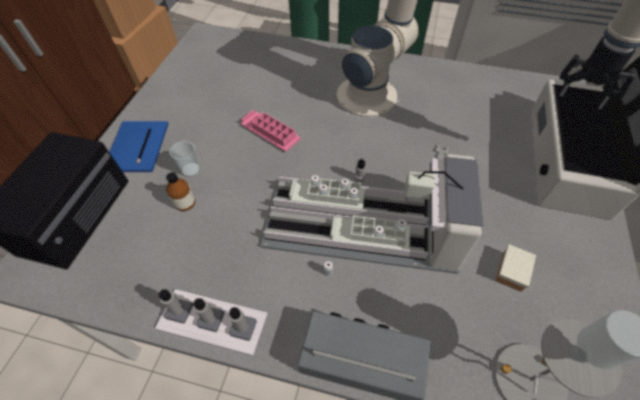

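View pics/top0.png

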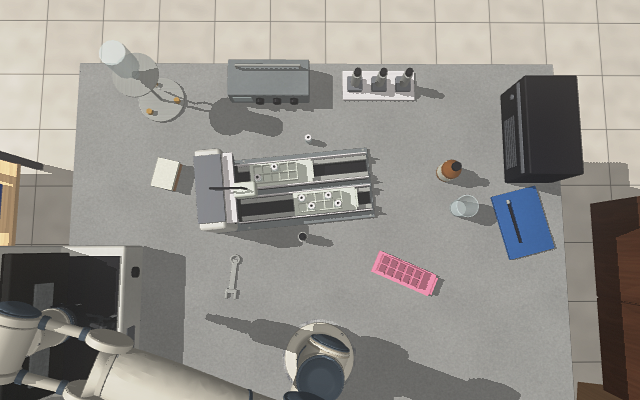

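The rack to push is the one in the lower lane of the top view, around (318,202), with four vials. The sampler column is at the left, around (210,190), so the way in is roughly +y. Next I'll zoom in and measure.

Run:
```python
from h import *
p=np.load("top_p.npy"); d=np.load("top_d.npy"); P=pts("top",d)
cv2.imwrite("pics/topz.png",cv2.resize(p[140:240,190:390,::-1],None,fx=4,fy=4,interpolation=cv2.INTER_CUBIC))
p2=np.load("scene_p.npy"); cv2.imwrite("pics/scz.png",cv2.resize(p2[140:280,250:450,::-1],None,fx=4,fy=4,interpolation=cv2.INTER_CUBIC))
z=P[...,2]; Z=np.clip(z[140:240,190:390],0,110)/110*255
cv2.imwrite("pics/topzz.png",cv2.applyColorMap(cv2.resize(Z.astype(np.uint8),None,fx=4,fy=4,interpolation=0),cv2.COLORMAP_JET))
for r in (196,200,204,208): print(r,[tuple(np.round(P[r,c]).astype(int)) for c in range(330,384,3)])
```

```text
196 [(np.int64(497), np.int64(-33), np.int64(86)), (np.int64(502), np.int64(-44), np.int64(42)), (np.int64(501), np.int64(-53), np.int64(50)), (np.int64(501), np.int64(-62), np.int64(47)), (np.int64(501), np.int64(-72), np.int64(47)), (np.int64(501), np.int64(-81), np.int64(47)), (np.int64(501), np.int64(-91), np.int64(47)), (np.int64(501), np.int64(-100), np.int64(50)), (np.int64(501), np.int64(-109), np.int64(52)), (np.int64(500), np.int64(-118), np.int64(53)), (np.int64(505), np.int64(-132), np.int64(18)), (np.int64(505), np.int64(-142), np.int64(15)), (np.int64(504), np.int64(-151), np.int64(20)), (np.int64(506), np.int64(-162), np.int64(9)), (np.int64(505), np.int64(-171), np.int64(11)), (np.int64(507), np.int64(-183), np.int64(-2)), (np.int64(507), np.int64(-193), np.int64(-3)), (np.int64(506), np.int64(-202), np.int64(2))]
200 [(np.int64(486), np.int64(-33), np.int64(69)), (np.int64(488), np.int64(-43), np.int64(54)), (np.int64(483), np.int64(-50), np.int64(97)), (np.int64(484), np.int64(-60), np.int64(92)), (np.int64(488), np.int64(-71), np.int64(51)), (np.int64(488), np.int6
[... 1569 characters left out ...]
, (np.int64(462), np.int64(-61), np.int64(60)), (np.int64(463), np.int64(-71), np.int64(50)), (np.int64(463), np.int64(-81), np.int64(47)), (np.int64(463), np.int64(-91), np.int64(45)), (np.int64(463), np.int64(-99), np.int64(54)), (np.int64(463), np.int64(-109), np.int64(44)), (np.int64(465), np.int64(-120), np.int64(31)), (np.int64(464), np.int64(-130), np.int64(33)), (np.int64(464), np.int64(-139), np.int64(34)), (np.int64(465), np.int64(-149), np.int64(28)), (np.int64(466), np.int64(-160), np.int64(19)), (np.int64(463), np.int64(-166), np.int64(45)), (np.int64(467), np.int64(-182), np.int64(-2)), (np.int64(467), np.int64(-192), np.int64(0)), (np.int64(468), np.int64(-202), np.int64(-5))]
```

View pics/topz.png

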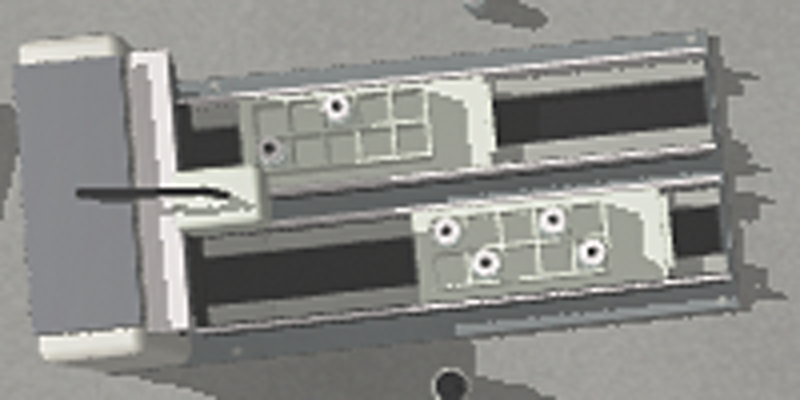

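View pics/topzz.png

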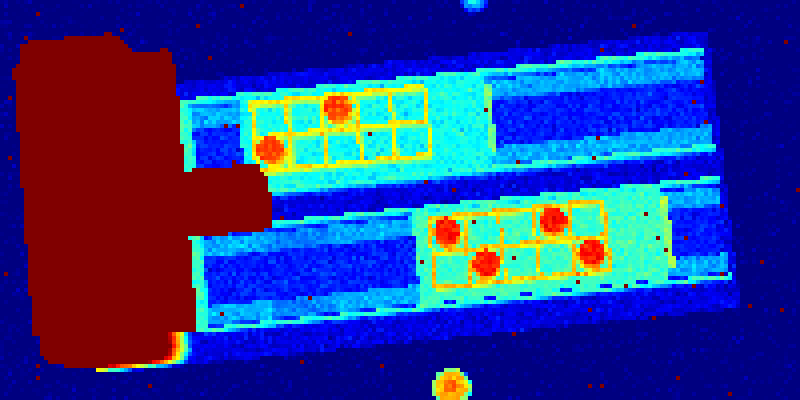

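View pics/scz.png

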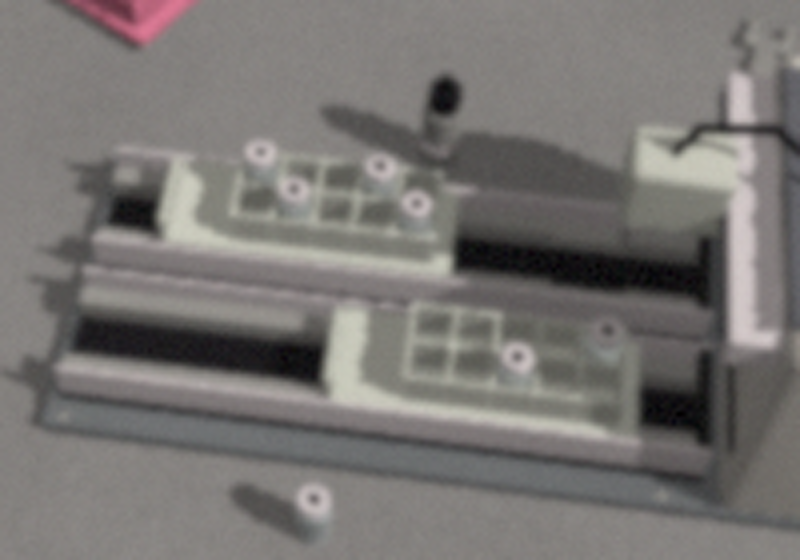

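The 4-vial rack stands in the lane nearer the robot. Its flange is at zoomed (668,228), and the home rack's flange in the other lane is at about (488,120). Now for the axis and flange positions.

Run:
```python
from h import *
p=np.load("top_p.npy"); d=np.load("top_d.npy"); P=pts("top",d); z=P[...,2]
# vials
def blobs(z0,box):
    m=np.zeros(z.shape,np.uint8); r0,r1,c0,c1=box
    m[r0:r1,c0:c1]=((z>82)&(z<110))[r0:r1,c0:c1]
    n,l,s,c=cv2.connectedComponentsWithStats(m)
    return [ray("top",*c[i],z0)[:2] for i in range(1,n) if s[i,4]>20]
loc=np.array([[71,-13.5],[44,13.5],[-10,-13.5],[-37,13.5]])
b=np.array(blobs(95,(180,225,290,350)));print(b.round(1))
b=b[np.argsort(-b[:,1])]
# rigid fit
a=loc-loc.mean(0);q=b-b.mean(0);th=np.arctan2((a[:,0]*q[:,1]-a[:,1]*q[:,0]).sum(),(a*q).sum())
R=np.array([[np.cos(th),-np.sin(th)],[np.sin(th),np.cos(th)]]);o=b.mean(0)-R@loc.mean(0)
print("th",np.degrees(th),"o",o,"res",(b-(loc@R.T+o)).round(1).tolist(),"face",R@[-102,0]+o)
f=blobs(90,(155,185,250,280));print("full vials",np.round(f,1), [ (R.T@(x-o)).round(1) for x in f])
# points in lane frame
L=(P[...,:2]-o)@R
for lo in (-14,-7,7,14):
  for nm,y0 in(("rack",0),("full",-104),):
    k=(abs(L[...,1]-y0-lo)<4)&(z<90)
    xs=L[...,0][k];zs=z[k]
    if nm=="rack": s=(xs>-130)&(xs<-60)
    else: s=(xs>0)&(xs<90)
    i=np.argsort(xs[s]);print(nm,lo,[(round(float(x)),round(float(q))) for x,q in zip(xs[s][i],zs[s][i])][::4])
# lane guides lateral profile
for xr in ((60,180),(-100,-60)):
  k=(L[...,0]>xr[0])&(L[...,0]<xr[1])&(abs(L[...,1])<60)
  bb=np.round(L[...,1][k]/3)*3
  print(xr,[(int(v),round(float(np.median(z[k][bb==v])))) for v in np.unique(bb)])
```

```text
[[499.4 -26.1]
 [491.2  54.5]
 [475.1 -54.8]
 [467.4  24.9]]
th 95.63553487263535 o [484.92846717 -17.28238919] res [[-0.2, -0.2], [0.2, -0.3], [0.1, -0.2], [-0.1, 0.7]] face [ 494.94487956 -118.78939133]
full vials [[587.5 139.1]
 [555.2 189.8]] [array([ 145.6, -117.4]), array([199.2, -90.3])]
rack -14 [(-129, 18), (-124, 16), (-120, 14), (-113, 15), (-107, 13), (-97, 51), (-94, 48), (-88, 47), (-85, 49), (-79, 44), (-75, 53), (-69, 48), (-62, 45)]
full -14 [(2, 18), (6, 17), (12, 18), (19, 18), (22, 16), (28, 50), (32, 52), (38, 41), (44, 44), (47, 43), (51, 43), (57, 46), (60, 42), (67, 39), (73, 43), (78, 72), (83, 42), (89, 43)]
rack -7 [(-129, 18), (-126, 15), (-120, 11), (-113, 14), (-102, 53), (-97, 50), (-93, 46), (-90, 48), (-84, 50), (-78, 50), (-71, 51), (-68, 47), (-62, 45)]
full -7 [(0, 24), (7, 16), (13, 16), (20, 20), (23, 13), (29, 59), (32, 43), (38, 46), (42, 41), (48, 43), (55, 41), (61, 42), (67, 44), (70, 48), (74, 37), (79, 73), (89, 42)]
rack 7 [(-128, 14), (-121, 16), (-115, 15), (-111, 15), (-101, 55), (-97, 56), (-92, 51), (-86, 46), (-82, 48), (-77, 44), (
[... 689 characters left out ...]
8, 20), (-15, 18), (-12, 18), (-9, 21), (-6, 21), (-3, 19), (0, 20), (3, 18), (6, 19), (9, 19), (12, 19), (15, 18), (18, 31), (21, 34), (24, 33), (27, 36), (30, 35), (33, 31), (36, 47), (39, 42), (42, 13), (45, 11), (48, 10), (51, 11), (54, 10), (57, 10), (60, 10)]
(-100, -60) [(-60, 11), (-57, 9), (-54, 11), (-51, 10), (-48, 10), (-45, 15), (-42, 46), (-39, 46), (-36, 47), (-33, 47), (-30, 46), (-27, 47), (-24, 50), (-21, 47), (-18, 49), (-15, 49), (-12, 48), (-9, 48), (-6, 49), (-3, 50), (0, 47), (3, 51), (6, 48), (9, 49), (12, 48), (15, 48), (18, 48), (21, 48), (24, 48), (27, 48), (30, 48), (33, 47), (36, 47), (39, 29), (42, 11), (45, 10), (48, 11), (51, 10), (54, 11), (57, 12), (60, 11)]
```

Run:
```python
from h import *
for n in("top","scene"):
    P=pts(n,np.load(n+"_d.npy"))
    a=np.array([176,573]);b=np.array([497,-144]);t=(b-a)/785.6;nn=np.array([-t[1],t[0]])
    s=(P[...,:2]-a)@t;w=(P[...,:2]-a)@nn
    for x in range(-50,850,50):
        k=(abs(s-x)<25)&(abs(w)<90); print(n,x,np.round(np.percentile(P[...,2][k],[50,98]) ) if k.any() else None)
P=pts("top",np.load("top_d.npy"));q=P[145:232,192:270]
k=q[...,2]>100; print(q[k].min(0),q[k].max(0))
```

```text
top -50 [133. 325.]
top 0 [134. 603.]
top 50 [444. 612.]
top 100 [  1. 566.]
top 150 [  3. 571.]
top 200 [-1.  6.]
top 250 [-1.  5.]
top 300 [-0. 10.]
top 350 [ -0. 196.]
top 400 [  0. 188.]
top 450 [-0. 41.]
top 500 [ 1. 40.]
top 550 [ 7. 78.]
top 600 [1354. 1354.]
top 650 [14. 79.]
top 700 [17. 95.]
top 750 [19. 57.]
top 800 [14. 47.]
scene -50 [135. 348.]
scene 0 [136. 464.]
scene 50 [337. 500.]
scene 100 [1. 5.]
scene 150 [1. 5.]
scene 200 [1. 5.]
scene 250 [ 1. 12.]
scene 300 [ 4. 11.]
scene 350 [  1. 198.]
scene 400 [  1. 190.]
scene 450 [ 1. 45.]
scene 500 [ 3. 47.]
scene 550 [24. 81.]
scene 600 [55. 97.]
scene 650 [54. 92.]
scene 700 [51. 96.]
scene 750 [45. 61.]
scene 800 [24. 49.]
[345.32158986  12.76835756 100.03522022] [ 622.73484476  353.40834591 1354.4436395 ]
```

```bash
python3 -m crank '[{"tz":35},{"tz":35},{"tx":23,"ty":-51,"turn":-0.1},{"tx":23,"ty":-51,"turn":-0.1},{"tx":23,"ty":-51,"turn":-0.1},{"tx":23,"ty":-51,"turn":-0.1},{"tx":23,"ty":-51,"turn":-0.1},{"tx":23,"ty":-51,"turn":-0.1},{"tx":23,"ty":-51,"turn":-0.1},{"tx":23,"ty":-51,"turn":-0.1},{"tx":23,"ty":-51,"turn":-0.1},{"tx":23,"ty":-51,"turn":-0.1}]' 0 30
```

```text
validation failed for argument at $[0]...
```

```bash
python3 -m crank '[{"tx":0,"ty":0,"tz":35,"turn":0},{"tx":0,"ty":0,"tz":35,"turn":0},{"tx":23,"ty":-51,"tz":0,"turn":-0.1},{"tx":23,"ty":-51,"tz":0,"turn":-0.1},{"tx":23,"ty":-51,"tz":0,"turn":-0.1},{"tx":23,"ty":-51,"tz":0,"turn":-0.1},{"tx":23,"ty":-51,"tz":0,"turn":-0.1},{"tx":23,"ty":-51,"tz":0,"turn":-0.1},{"tx":23,"ty":-51,"tz":0,"turn":-0.1},{"tx":23,"ty":-51,"tz":0,"turn":-0.1},{"tx":23,"ty":-51,"tz":0,"turn":-0.1},{"tx":23,"ty":-51,"tz":0,"turn":-0.1}]' 0 30
```

```text
time: 1.6
eef_pos: [406.4, 61.8, 265.3]
orientation: [[-0.266, 0.964, 0.0], [0.964, 0.266, 0.0], [0.0, 0.0, -1.0]]
wrist_force: [0.2, 0.6, 0.8]
opening: -0.2
```

```bash
python3 -m crank '[{"tx":23,"ty":-52,"tz":0,"turn":-0.043},{"tx":23,"ty":-52,"tz":0,"turn":-0.043},{"tx":23,"ty":-52,"tz":0,"turn":-0.043},{"tx":22.3,"ty":-52.5,"tz":0,"turn":-0.042},{"tx":0,"ty":0,"tz":-40,"turn":0},{"tx":0,"ty":0,"tz":-40,"turn":0},{"tx":0,"ty":0,"tz":-40,"turn":0},{"tx":0,"ty":0,"tz":0,"turn":0}]'
python3 - <<'E'
from h import *
s=bot.state();print(s["eef_pos"],s["qpos"])
p,d=bot.grab_frame("wrist");cv2.imwrite("pics/w1.png",p[:,:,::-1])
c=bot.camera_info("wrist");print({k:np.round(v,3).tolist() for k,v in c.items()})
np.save("w_d.npy",d)
p,d=bot.grab_frame("top");cv2.imwrite("pics/t1.png",p[:,:,::-1])
E
```

```text
time: 2.6
eef_pos: [495.2, -144.2, 141.3]
orientation: [[-0.102, 0.995, -0.008], [0.995, 0.102, 0.003], [0.004, -0.007, -1.0]]
wrist_force: [-0.7, 0.7, 1.0]
opening: 0.1
[ 495.15535584 -144.15629039  141.28378395] [-2.00114174e+01 -7.56857168e+00  8.86236225e+01 -1.07284572e-03
  9.94178429e+01 -2.58509067e+01]
{'vertical_fov': 58.322, 'cx': 325.405, 'cy': 196.411, 'T_tool_cam': [[-0.001, -0.962, -0.272, 67.887], [1.0, -0.001, -0.001, 0.267], [0.001, -0.272, 0.962, -178.997], [0.0, 0.0, 0.0, 1.0]]}
```

View pics/w1.png

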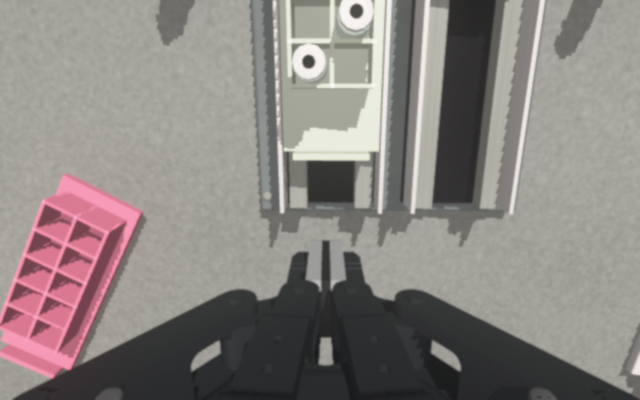

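The wrist view shows the flange at (330,156), between the guides at (282,…) and (380,…). The open lane end is at row 208 and the closed tips are at (325,242). Checking positions from this view.

Run:
```python
from h import *
s=bot.state();c=bot.camera_info("wrist");f=200/np.tan(np.radians(c["vertical_fov"])/2)
T=np.array(c["T_tool_cam"]);R=np.array(s["orientation"]);p=np.array(s["eef_pos"])
def wr(u,v,z):
    o=R@T[:3,3]+p; d=R@T[:3,:3]@np.array([(u-c["cx"])/f,(v-c["cy"])/f,1]); return o+d*(z-o[2])/d[2]
th=np.radians(95.64);Q=np.array([[np.cos(th),-np.sin(th)],[np.sin(th),np.cos(th)]]);o=np.array([484.93,-17.28])
for nm,u,v,z in(("flL",293,153,60),("flR",369,153,60),("flL near",294,159,60),("flR near",369,159,60),("end L",284,213,48),("endR",380,213,48),("gL",278,100,48),("gR",386,100,48)):
    w=wr(u,v,z)[:2];print(nm,w.round(1),((w-o)@Q).round(1))
print("tcp",((p[:2]-o)@Q).round(1),np.degrees(np.arctan2(R[1,1],R[0,1])))
```

```text
flL [ 470.8 -121. ] [-101.9   24.2]
flR [ 527.1 -115.3] [-101.7  -32.4]
flL near [ 471.9 -125.4] [-106.4   23.6]
flR near [ 527.7 -119.8] [-106.2  -32.5]
end L [ 466.4 -172.8] [-152.9   33.7]
endR [ 544.3 -164.9] [-152.7  -44.6]
gL [455.7 -84.4] [-63.9  35.7]
gR [536.1 -76.2] [-63.7 -45.1]
tcp [-1.282e+02  1.000e-01] 5.847168124719742
```

```bash
python3 -m crank '[{"tx":2,"ty":0,"tz":0,"turn":0},{"tx":0,"ty":0,"tz":-25,"turn":0},{"tx":0,"ty":0,"tz":-25,"turn":0},{"tx":0,"ty":0,"tz":-25,"turn":0},{"tx":0,"ty":0,"tz":0,"turn":0},{"tx":0,"ty":0,"tz":0,"turn":0}]'
```

```text
time: 3.45
eef_pos: [500.4, -145.2, 72.8]
orientation: [[-0.102, 0.995, 0.003], [0.995, 0.102, -0.001], [-0.001, 0.003, -1.0]]
wrist_force: [0.7, -0.2, 1.7]
opening: 0.1
```

```bash
python3 -m crank '[{"tx":-1,"ty":0,"tz":-10,"turn":0},{"tx":0,"ty":0,"tz":-10,"turn":0},{"tx":0,"ty":0,"tz":-7,"turn":0},{"tx":0,"ty":0,"tz":0,"turn":0},{"tx":0,"ty":0,"tz":0,"turn":0}]'
python3 - <<'E'
from h import *
p,d=bot.grab_frame("wrist");cv2.imwrite("pics/w2.png",p[:,:,::-1])
s=bot.state();print(s["eef_pos"],s["wrist_force"])
E
```

```text
time: 4.08
eef_pos: [498.4, -145.0, 43.7]
orientation: [[-0.102, 0.995, 0.0], [0.995, 0.102, -0.0], [-0.0, 0.0, -1.0]]
wrist_force: [0.5, 0.4, 0.0]
opening: -0.1
[ 498.56798424 -144.97662896   43.92099977] [-0.27766703  0.26048068 -0.36919182]
```

View pics/w2.png

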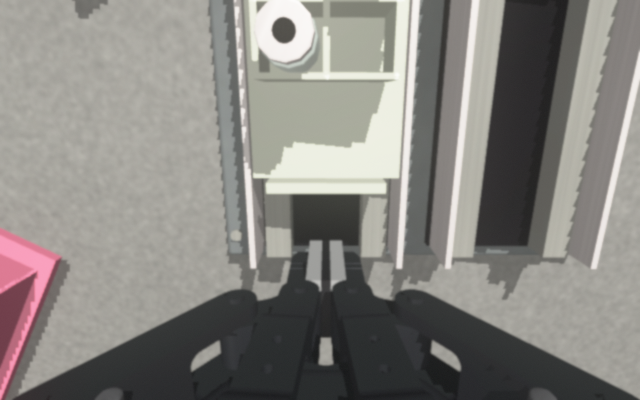

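```bash
python3 -m crank '[{"tx":-0.2,"ty":2,"tz":-1,"turn":0},{"tx":-0.3,"ty":3,"tz":0,"turn":0},{"tx":-0.3,"ty":3,"tz":0,"turn":0},{"tx":-0.2,"ty":2,"tz":0,"turn":0},{"tx":-0.2,"ty":2,"tz":0,"turn":0},{"tx":-0.2,"ty":2,"tz":0,"turn":0},{"tx":-0.2,"ty":2,"tz":0,"turn":0},{"tx":-0.2,"ty":2,"tz":0,"turn":0},{"tx":-0.2,"ty":2,"tz":0,"turn":0},{"tx":-0.2,"ty":2,"tz":0,"turn":0}]'
python3 - <<'E'
from h import *
s=bot.state();print(s["eef_pos"],s["wrist_force"])
p,d=bot.grab_frame("wrist");cv2.imwrite("pics/w3.png",p[:,:,::-1])
E
```

```text
time: 5.38
eef_pos: [496.1, -122.8, 42.6]
orientation: [[-0.102, 0.995, -0.0], [0.995, 0.102, -0.0], [-0.0, -0.0, -1.0]]
wrist_force: [0.4, 0.6, 0.2]
opening: 0.2
[ 496.11455218 -122.787039     42.55834943] [0.38431859 0.63266161 0.24784303]
```

View pics/w3.png

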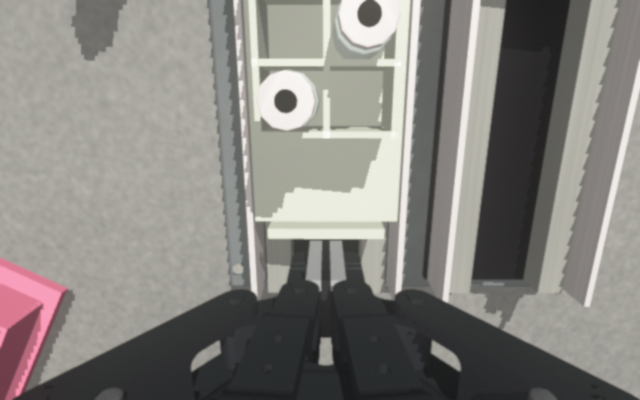

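The tip at (325,240) is almost at the flange, whose near edge is at row 238. No force yet. I'll keep going gently.

```bash
python3 -m crank '[{"tx":-0.2,"ty":2,"tz":0,"turn":0},{"tx":-0.2,"ty":2,"tz":0,"turn":0},{"tx":-0.2,"ty":2,"tz":0,"turn":0}]'; python3 -m crank '[{"tx":-0.2,"ty":2,"tz":0,"turn":0},{"tx":-0.2,"ty":2,"tz":0,"turn":0},{"tx":-0.2,"ty":2,"tz":0,"turn":0}]'
```

```text
time: 5.8
eef_pos: [495.6, -116.8, 42.6]
orientation: [[-0.102, 0.995, -0.0], [0.995, 0.102, 0.0], [0.0, -0.0, -1.0]]
wrist_force: [-1.2, -0.3, 0.6]
opening: 0.2
time: 6.18
eef_pos: [494.9, -110.8, 42.6]
orientation: [[-0.102, 0.995, -0.0], [0.995, 0.102, -0.0], [-0.0, -0.0, -1.0]]
wrist_force: [-0.2, 0.1, 0.2]
opening: -0.2
```

Run:
```python
from h import *
s=bot.state();print(s["eef_pos"],s["wrist_force"])
p,d=bot.grab_frame("wrist");cv2.imwrite("pics/w4.png",p[:,:,::-1])
p,d=bot.grab_frame("scene");cv2.imwrite("pics/s4.png",cv2.resize(p[140:280,250:450,::-1],None,fx=4,fy=4,interpolation=cv2.INTER_CUBIC))
```

```text
[ 494.93729943 -110.76067184   42.57258407] [-0.23410697  0.09711537  0.24628808]
```

View pics/w4.png

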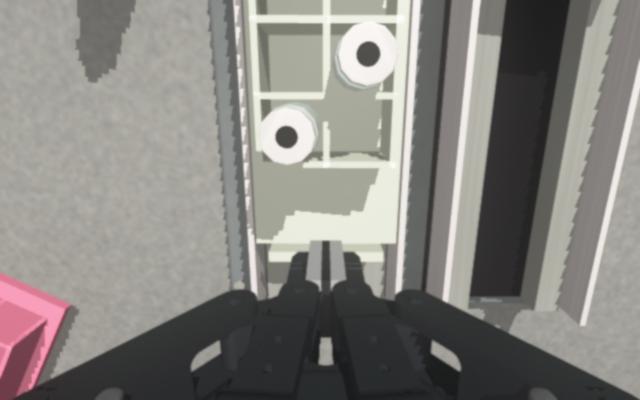

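View pics/s4.png

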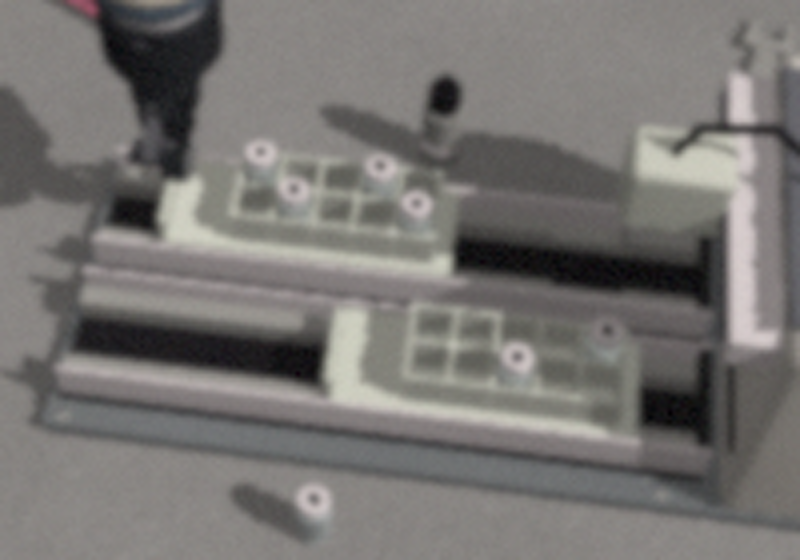

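Run:
```python
from h import *
s=bot.state();e=np.array(s["eef_pos"])
for n in("scene","top"):
    f,cx,cy,c=K(n)
    for z in(0,20,40):
        q=c["camera_from_world"]@np.append(e+[0,0,z],1);u,v=q[0]/q[2]*f+cx,q[1]/q[2]*f+cy
        print(n,z,u,v,(u-250)*4,(v-140)*4)
    for P in ([494.9,-118.8,60],[494.9,-118.8,42]):
        q=c["camera_from_world"]@np.append(P,1);u,v=q[0]/q[2]*f+cx,q[1]/q[2]*f+cy;print("face",u,v,(u-250)*4,(v-140)*4)
p,d=bot.grab_frame("top");cv2.imwrite("pics/t4.png",cv2.resize(p[140:240,290:390,::-1],None,fx=6,fy=6,interpolation=cv2.INTER_CUBIC))
P=pts("top",d)
c=bot.camera_info("wrist");f=200/np.tan(np.radians(c["vertical_fov"])/2)
T=np.linalg.inv(c["T_tool_cam"])
for t in ([0,0,0],[11,0,0],[-11,0,0],[11,10,0],[11,0,-19]):
    q=T@np.append(t,1);print(t,q[0]/q[2]*f+c["cx"],q[1]/q[2]*f+c["cy"])
```

```text
scene 0 294.3870765728022 190.77154700892072 177.54830629120875 203.08618803568288
scene 20 293.88599675797144 186.4226387428974 175.54398703188576 185.69055497158956
scene 40 293.36928164071196 181.9380305465202 173.47712656284784 167.75212218608078
face 291.14246280538293 186.40469107001002 164.56985122153174 185.61876428004007
face 291.63007117252175 190.31317379030548 166.520284690087 201.25269516122194
top 0 354.23155016751844 198.1254679007675 416.92620067007374 232.50187160306996
top 20 354.82720952202476 197.39584689275128 419.30883808809904 229.58338757100512
top 40 355.44134476771796 196.6435948318527 421.76537907087186 226.57437932741084
face 357.34473181644637 197.49477727631216 429.3789272657855 229.97910910524865
face 356.774850883582 198.1497582112351 427.0994035343281 232.59903284494044
[0, 0, 0] 325.27396132878675 227.7861904424034
[11, 0, 0] 325.2517426729594 208.07232373616665
[-11, 0, 0] 325.2954942473178 246.89162548831035
[11, 10, 0] 344.3470466646397 208.05919506865328
[11, 0, -19] 325.2051757215582 220.2528912176419
```

View pics/t4.png

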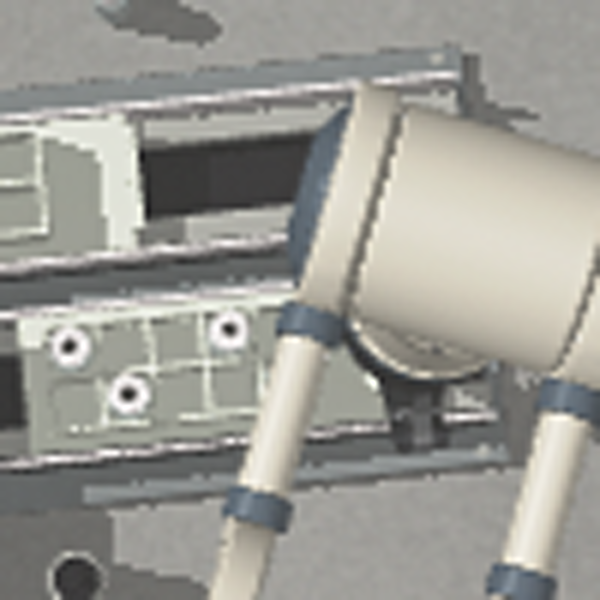

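Run:
```python
from h import *
s=bot.state();e=np.array(s["eef_pos"]);R=np.array(s["orientation"])
p,d=bot.grab_frame("wrist")
c=bot.camera_info("wrist");f=200/np.tan(np.radians(c["vertical_fov"])/2);T=np.array(c["T_tool_cam"])
def pt(u,v):
    D=d[v,u]; q=T@np.array([(u-c["cx"])/f*D,(v-c["cy"])/f*D,D,1]); return q[:3].round(1),(R@q[:3]+e).round(1),round(float(D))
for u,v in [(318,244),(334,244),(318,260),(334,260),(318,275),(303,258),(348,258),(318,235),(334,235),(325,230),(325,220),(285,246),(285,256),(365,256),(365,246),(300,225),(350,225),(310,300),(340,300)]: print(u,v,*pt(u,v))
cv2.imwrite("pics/w5.png",cv2.resize(p[180:330,240:420,::-1],None,fx=4,fy=4,interpolation=cv2.INTER_CUBIC))
```

```text
318 244 [ 10.2  -2.9 -45.3] [ 491.1 -100.9   87.9] 144
334 244 [  9.9   3.6 -44.5] [ 497.5 -100.6   87.1] 145
318 260 [ 10.2  -2.6 -59.7] [ 491.4 -101.   102.3] 130
334 260 [ 10.    3.3 -59.3] [ 497.2 -100.6  101.9] 131
318 275 [  9.3  -2.4 -69.3] [ 491.6 -101.9  111.9] 121
303 258 [  6.4  -8.7 -50.1] [ 485.7 -105.4   92.7] 141
348 258 [  5.8   9.1 -48.9] [ 503.4 -104.1   91.5] 142
318 235 [-1.4 -3.7 -6.8] [ 491.4 -112.6   49.4] 185
334 235 [-1.3  4.5 -7. ] [ 499.6 -111.6   49.6] 184
325 230 [ 1.7 -0.1 -7.7] [ 494.7 -109.1   50.3] 183
325 220 [ 7.1 -0.1 -7.6] [ 494.1 -103.8   50.2] 181
285 246 [ -5.6 -20.4 -11. ] [ 475.2 -118.5   53.6] 182
285 256 [ -7.3 -19.6 -19.2] [ 476.2 -120.1   61.8] 174
365 256 [ -7.5  19.4 -18.8] [ 515.  -116.3   61.4] 175
365 246 [ -5.7  20.1 -10.9] [ 515.6 -114.4   53.5] 182
300 225 [  3.8 -13.   -5.9] [ 481.7 -108.4   48.5] 184
350 225 [ 4.5 12.6 -7.8] [ 507.  -105.1   50.4] 182
310 300 [ 10.9  -4.3 -87.3] [ 489.6 -100.4  129.9] 104
340 300 [ 10.7   4.4 -87. ] [498.2 -99.7 129.6] 104
```

View pics/w5.png

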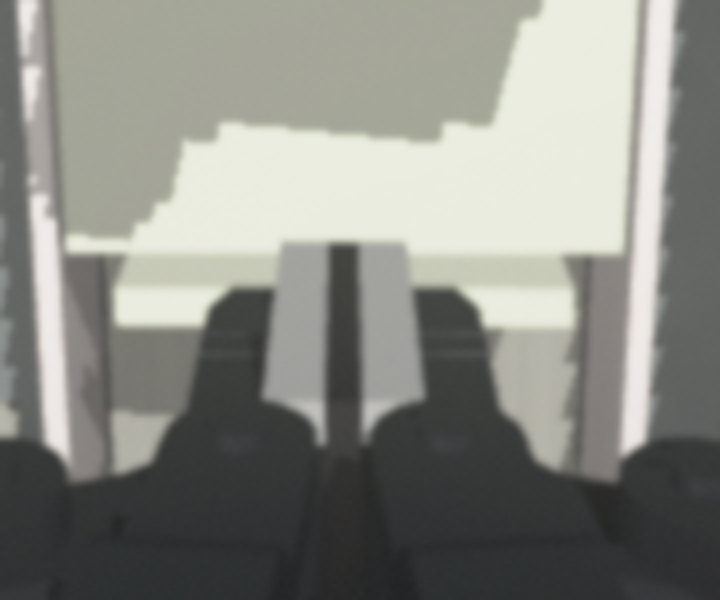

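Run:
```python
from h import *
p,d=bot.grab_frame("scene");P=pts("scene",d)
for v in range(166,204,2):
    print(v,[tuple(int(x) for x in P[v,u].round()) for u in range(283,302,3)])
cv2.imwrite("pics/s5.png",cv2.resize(p[140:220,260:340,::-1],None,fx=7,fy=7,interpolation=cv2.INTER_CUBIC))
```

```text
166 [(382, -185, -1), (531, -111, 190), (530, -103, 192), (531, -95, 195), (513, -94, 175), (501, -91, 161), (369, -131, 0)]
168 [(389, -183, -3), (535, -109, 188), (535, -102, 190), (534, -94, 190), (509, -96, 162), (503, -91, 156), (376, -129, -1)]
170 [(397, -180, -2), (538, -109, 184), (536, -102, 184), (532, -96, 180), (507, -98, 151), (505, -90, 151), (384, -127, -1)]
172 [(409, -176, 4), (541, -108, 180), (539, -101, 180), (511, -105, 146), (512, -96, 149), (489, -97, 122), (391, -125, -1)]
174 [(415, -174, 2), (543, -108, 175), (544, -100, 178), (507, -107, 132), (509, -98, 137), (402, -131, 0), (399, -122, -1)]
176 [(550, -113, 173), (549, -106, 174), (547, -99, 175), (539, -94, 166), (508, -99, 127), (488, -99, 103), (410, -119, 3)]
178 [(555, -112, 172), (553, -105, 172), (552, -98, 173), (547, -92, 169), (522, -94, 137), (491, -98, 99), (416, -117, 1)]
180 [(557, -112, 166), (555, -105, 167), (556, -96, 171), (552, -90, 167), (526, -93, 134), (493, -98, 93), (459, -102, 49)]
182 [(466, -154, 33), (465, -146, 34), (461, -138, 32), (508, -109, 99), (508, -101, 102), (496, -
[... 550 characters left out ...]
39, 19), (484, -132, 16), (512, -111, 59), (503, -106, 48), (499, -99, 47), (499, -90, 48)]
194 [(496, -146, 17), (494, -138, 18), (493, -129, 18), (513, -111, 51), (509, -104, 48), (509, -95, 51), (505, -88, 48)]
196 [(503, -144, 17), (500, -136, 15), (500, -127, 19), (518, -110, 49), (515, -102, 48), (514, -94, 50), (513, -86, 50)]
198 [(522, -136, 35), (519, -128, 34), (517, -120, 35), (525, -108, 49), (523, -100, 50), (522, -92, 51), (518, -84, 49)]
200 [(536, -130, 47), (533, -123, 45), (523, -118, 34), (530, -107, 47), (530, -98, 50), (529, -90, 51), (525, -82, 49)]
202 [(539, -130, 42), (537, -122, 43), (1100, 137, 911), (537, -104, 48), (534, -97, 46), (534, -88, 49), (531, -81, 48)]
```

View pics/s5.png

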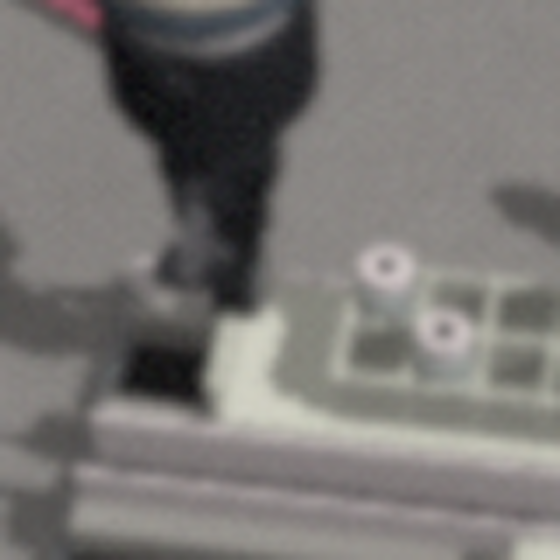

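Both the wrist and scene depth show the physical fingertips about 41 mm above the reported TCP: they are near z 84 when 42.6 is reported. They passed over the flange, and the rack hasn't moved. I'll back off and come down using the seen tip height.

```bash
python3 -m crank '[{"tx":0.6,"ty":-6,"tz":1,"turn":0},{"tx":0.8,"ty":-8,"tz":0,"turn":0},{"tx":0.8,"ty":-8,"tz":0,"turn":0},{"tx":0.8,"ty":-8,"tz":0,"turn":0},{"tx":0.4,"ty":-4,"tz":0,"turn":0},{"tx":0,"ty":0,"tz":0,"turn":0},{"tx":0,"ty":0,"tz":-5,"turn":0},{"tx":0,"ty":0,"tz":-5,"turn":0},{"tx":0,"ty":0,"tz":-5,"turn":0},{"tx":0,"ty":0,"tz":0,"turn":0}]'
python3 - <<'E'
from h import *
s=bot.state();e=np.array(s["eef_pos"]);R=np.array(s["orientation"]);print(e,s["wrist_force"])
p,d=bot.grab_frame("wrist");cv2.imwrite("pics/w6.png",p[:,:,::-1])
c=bot.camera_info("wrist");f=200/np.tan(np.radians(c["vertical_fov"])/2);T=np.array(c["T_tool_cam"])
for u in(318,325,333):
  for v in range(222,262,4):
    D=d[v,u]; q=T@np.array([(u-c["cx"])/f*D,(v-c["cy"])/f*D,D,1]); print(u,v,q[:3].round(1),(R@q[:3]+e).round(1))
p,d=bot.grab_frame("scene");cv2.imwrite("pics/s6.png",cv2.resize(p[140:220,260:340,::-1],None,fx=7,fy=7,interpolation=cv2.INTER_CUBIC))
E
```

```text
time: 7.68
eef_pos: [497.9, -144.6, 27.8]
orientation: [[-0.102, 0.995, -0.001], [0.995, 0.102, 0.0], [0.001, -0.001, -1.0]]
wrist_force: [0.4, -0.1, 0.0]
opening: -0.2
[ 497.91700166 -144.62196651   27.78698981] [ 0.37378332 -0.09988672  0.0133004 ]
318 222 [ 0.  -4.1  8.9] [ 493.9 -145.    18.9]
318 226 [-2.1 -4.1  8.4] [ 494.1 -147.1   19.4]
318 230 [-4.8 -4.1  9.1] [ 494.3 -149.8   18.7]
318 234 [-7.1 -4.1  9. ] [ 494.6 -152.1   18.8]
318 238 [-10.   -4.1  10.2] [ 494.8 -155.    17.6]
318 242 [ 10.2  -2.9 -43.2] [ 494.  -134.8   71. ]
318 246 [  9.7  -2.9 -46. ] [ 494.1 -135.3   73.8]
318 250 [  9.5  -2.8 -49.6] [ 494.2 -135.5   77.4]
318 254 [  9.9  -2.7 -54. ] [ 494.3 -135.1   81.8]
318 258 [  9.7  -2.6 -57. ] [ 494.4 -135.3   84.8]
325 222 [-0.1 -0.2  9.2] [ 497.7 -144.7   18.6]
325 226 [-2.3 -0.2  8.9] [ 498.  -146.9   18.9]
325 230 [-4.8 -0.2  9.2] [ 498.2 -149.4   18.6]
325 234 [-7.3 -0.2  9.5] [ 498.5 -151.9   18.3]
325 238 [-9.5 -0.2  9. ] [ 498.7 -154.1   18.8]
325 242 [ 10.1  -0.1 -42.9] [ 496.9 -134.6   70.7]
325 246 [  9.9  -0.  -46.5] [ 496.9 -134.8   74.3]
325 250 [ 10.4  -0.  -51.5] [ 496.9 -134.3   79.3]
325 254 [ 10.3  -0.  -54.9] [ 496.9 -134.4   82.7]
325 258 [  9.8  -0.  -57.2] [ 497.  -134.9   85. ]
333 222 [0.1 4.3 8.8] [ 502.2 -144.1   19. ]
333 226 [-2.3  4.3  9. ] [ 502.4 -146.5   18.8]
333 230 [-4.8  4.3  9.1] [ 502.7 -148.9   18.6]
333 234 [-7.2  4.3  9.3] [ 502.9 -151.4   18.5]
333 238 [-9.2  4.3  8.3] [ 503.1 -153.4   19.5]
333 242 [ 10.    3.2 -42.8] [ 500.2 -134.3   70.6]
333 246 [ 10.5   3.1 -48. ] [ 500.  -133.8   75.8]
333 250 [  9.9   3.1 -50.4] [ 500.  -134.5   78.2]
333 254 [  9.8   3.  -53.9] [ 500.  -134.5   81.7]
333 258 [ 10.1   2.9 -57.9] [ 499.9 -134.3   85.7]
```

View pics/w6.png

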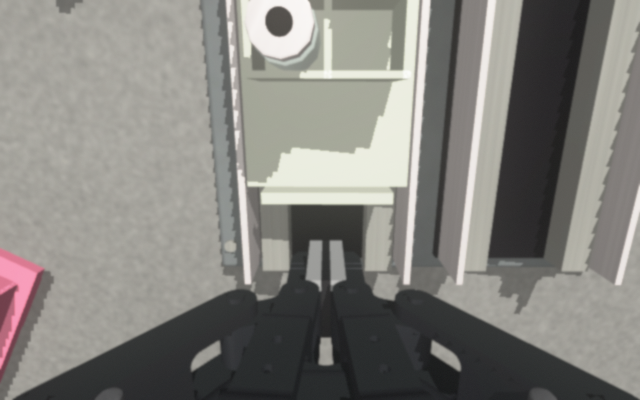

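View pics/s6.png

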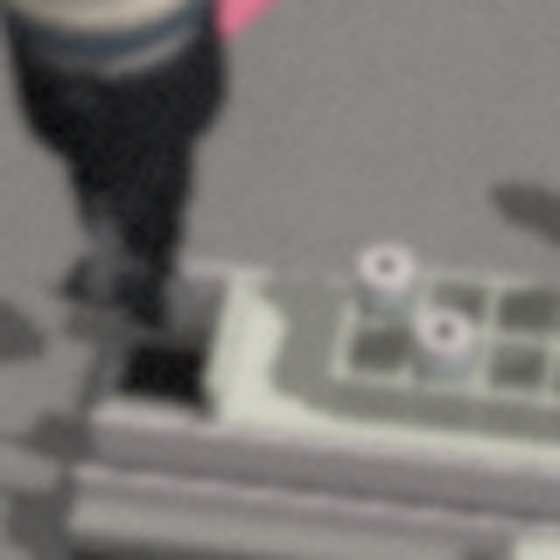

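Run:
```python
from h import *
s=bot.state()
p,d=bot.grab_frame("wrist")
c=bot.camera_info("wrist");f=200/np.tan(np.radians(c["vertical_fov"])/2);T=np.array(c["T_tool_cam"])
v,u=np.mgrid[0:400,0:640];P=np.stack([(u-c["cx"])/f*d,(v-c["cy"])/f*d,d,np.ones_like(d)],-1)@T.T
k=(d>0)&(d<150)&(P[...,2]<-30)&(v>220)
q=P[k]
for a in range(0,90,8):
    m=(abs(q[:,1])>=a)&(abs(q[:,1])<a+8)
    if m.any():print(a,"lowest tool z",np.percentile(q[m,2],99).round(1),"x max",np.percentile(q[m,0],99).round(1),m.sum())
```

```text
0 lowest tool z -43.4 x max 16.8 9725
8 lowest tool z -46.9 x max 18.4 8893
16 lowest tool z -78.8 x max 18.5 3720
24 lowest tool z -82.3 x max 12.6 5568
32 lowest tool z -87.7 x max 11.6 8966
40 lowest tool z -98.1 x max 11.9 5957
48 lowest tool z -106.7 x max 13.0 3476
56 lowest tool z -115.2 x max 13.0 675
```

```bash
python3 -m crank '[{"tx":0,"ty":0,"tz":-5,"turn":0},{"tx":0,"ty":0,"tz":-5,"turn":0},{"tx":0,"ty":0,"tz":-5,"turn":0},{"tx":0,"ty":0,"tz":-5,"turn":0},{"tx":0,"ty":0,"tz":-4,"turn":0},{"tx":0,"ty":0,"tz":0,"turn":0}]'
python3 - <<'E'
from h import *
s=bot.state();e=np.array(s["eef_pos"]);R=np.array(s["orientation"]);print(e,s["wrist_force"])
p,d=bot.grab_frame("wrist");cv2.imwrite("pics/w7.png",p[:,:,::-1])
p,d=bot.grab_frame("scene");cv2.imwrite("pics/s7.png",cv2.resize(p[140:220,260:340,::-1],None,fx=7,fy=7,interpolation=cv2.INTER_CUBIC))
E
```

```text
time: 8.57
eef_pos: [498.1, -144.8, 4.1]
orientation: [[-0.102, 0.995, -0.001], [0.995, 0.102, 0.0], [0.0, -0.001, -1.0]]
wrist_force: [0.1, -0.3, -0.4]
opening: 0.1
[ 498.07580522 -144.80273572    4.07417521] [ 0.14535035 -0.27875046 -0.37126994]
```

View pics/w7.png

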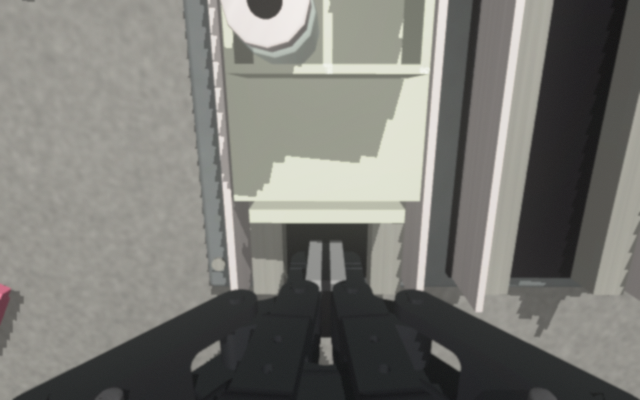

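View pics/s7.png

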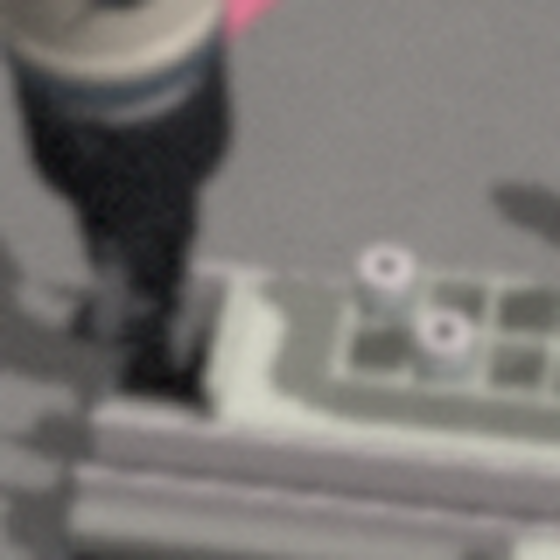

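The tips are now at about 45 mm, inside the lane behind the flange. I'll go 2 mm lower and start pushing.

```bash
python3 -m crank '[{"tx":-0.1,"ty":1,"tz":-2,"turn":0},{"tx":-0.2,"ty":2,"tz":0,"turn":0},{"tx":-0.3,"ty":3,"tz":0,"turn":0},{"tx":-0.3,"ty":3,"tz":0,"turn":0},{"tx":-0.2,"ty":2,"tz":0,"turn":0},{"tx":-0.2,"ty":2,"tz":0,"turn":0},{"tx":-0.2,"ty":2,"tz":0,"turn":0},{"tx":-0.2,"ty":2,"tz":0,"turn":0},{"tx":-0.2,"ty":2,"tz":0,"turn":0},{"tx":-0.2,"ty":2,"tz":0,"turn":0}]'; python3 -m crank '[{"tx":-0.2,"ty":2,"tz":0,"turn":0},{"tx":-0.3,"ty":3,"tz":0,"turn":0},{"tx":-0.3,"ty":3,"tz":0,"turn":0}]'
```

```text
time: 9.93
eef_pos: [496.3, -123.9, 2.6]
orientation: [[-0.102, 0.995, 0.0], [0.995, 0.102, -0.0], [-0.0, 0.0, -1.0]]
wrist_force: [0.3, -1.2, 0.4]
opening: -0.0
time: 10.3
eef_pos: [495.5, -115.7, 2.6]
orientation: [[-0.102, 0.995, 0.0], [0.995, 0.102, 0.0], [-0.0, 0.0, -1.0]]
wrist_force: [0.2, -1.7, 0.3]
opening: 0.0
```

In contact, sliding at about 1.7 N. Continuing at 32 mm/s.

```bash
python3 -m crank '[{"tx":-0.4,"ty":4,"tz":0,"turn":0},{"tx":-0.4,"ty":4,"tz":0,"turn":0},{"tx":-0.4,"ty":4,"tz":0,"turn":0},{"tx":-0.4,"ty":4,"tz":0,"turn":0},{"tx":-0.4,"ty":4,"tz":0,"turn":0},{"tx":-0.4,"ty":4,"tz":0,"turn":0},{"tx":-0.4,"ty":4,"tz":0,"turn":0},{"tx":-0.4,"ty":4,"tz":0,"turn":0},{"tx":-0.4,"ty":4,"tz":0,"turn":0},{"tx":-0.4,"ty":4,"tz":0,"turn":0}]'
python3 -m crank '[{"tx":-0.4,"ty":4,"tz":0,"turn":0},{"tx":-0.4,"ty":4,"tz":0,"turn":0},{"tx":-0.4,"ty":4,"tz":0,"turn":0},{"tx":-0.4,"ty":4,"tz":0,"turn":0},{"tx":-0.4,"ty":4,"tz":0,"turn":0},{"tx":-0.4,"ty":4,"tz":0,"turn":0},{"tx":-0.4,"ty":4,"tz":0,"turn":0},{"tx":-0.4,"ty":4,"tz":0,"turn":0},{"tx":-0.4,"ty":4,"tz":0,"turn":0},{"tx":-0.3,"ty":3,"tz":0,"turn":0}]'
python3 - <<'E'
from h import *
s=bot.state();e=np.array(s["eef_pos"]);R=np.array(s["orientation"]);print(e,s["wrist_force"])
p,d=bot.grab_frame("wrist");cv2.imwrite("pics/w8.png",p[:,:,::-1])
p,d=bot.grab_frame("scene");cv2.imwrite("pics/s8.png",cv2.resize(p[140:280,250:450,::-1],None,fx=4,fy=4,interpolation=cv2.INTER_CUBIC))
E
```

```text
time: 11.55
eef_pos: [491.4, -75.7, 2.6]
orientation: [[-0.102, 0.995, 0.0], [0.995, 0.102, -0.0], [-0.0, 0.0, -1.0]]
wrist_force: [-0.1, -1.4, 0.1]
opening: -0.2
time: 12.8
eef_pos: [487.5, -36.6, 2.6]
orientation: [[-0.102, 0.995, -0.0], [0.995, 0.102, 0.0], [0.0, -0.0, -1.0]]
wrist_force: [0.2, -1.4, 0.7]
opening: 0.0
[487.5080982  -36.62985254   2.56280653] [ 0.15989351 -1.43077254  0.71782434]
```

View pics/w8.png

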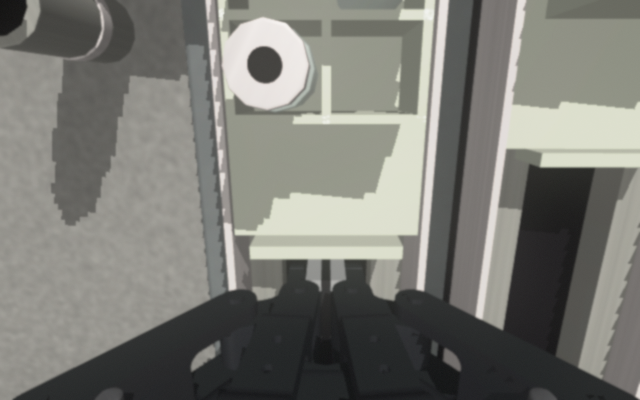

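View pics/s8.png

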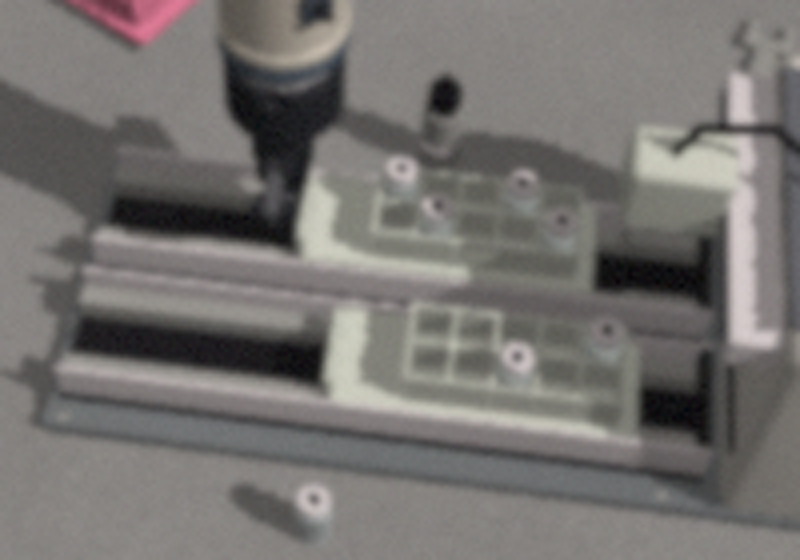

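```bash
python3 -m crank '[{"tx":-0.3,"ty":3,"tz":0,"turn":0},{"tx":-0.3,"ty":3,"tz":0,"turn":0},{"tx":-0.3,"ty":3,"tz":0,"turn":0},{"tx":-0.3,"ty":3,"tz":0,"turn":0},{"tx":-0.3,"ty":3,"tz":0,"turn":0},{"tx":-0.3,"ty":3,"tz":0,"turn":0},{"tx":-0.2,"ty":2,"tz":0,"turn":0},{"tx":-0.2,"ty":2,"tz":0,"turn":0}]'
python3 - <<'E'
from h import *
s=bot.state();e=np.array(s["eef_pos"]);print(e,s["wrist_force"])
p,d=bot.grab_frame("top");cv2.imwrite("pics/t9.png",cv2.resize(p[140:240,190:390,::-1],None,fx=4,fy=4,interpolation=cv2.INTER_CUBIC))
o=np.array([484.93,-17.28]);th=np.radians(95.64);Q=np.array([[np.cos(th),-np.sin(th)],[np.sin(th),np.cos(th)]])
P=pts("top",d);z=P[...,2];L=(P[...,:2]-o)@Q
m=((z>82)&(z<110)&(abs(L[...,1])<30)&(L[...,0]>20)&(L[...,0]<215)).astype(np.uint8)
n,l,s,c=cv2.connectedComponentsWithStats(m)
for i in range(1,n):
    if s[i,4]>15: print(s[i,4],((ray("top",*c[i],95)[:2]-o)@Q).round(1))
E
```

```text
time: 13.9
eef_pos: [485.3, -14.8, 2.5]
orientation: [[-0.102, 0.995, -0.0], [0.995, 0.102, -0.0], [-0.0, -0.0, -1.0]]
wrist_force: [-0.3, -0.8, -0.1]
opening: 0.3
[485.31609973 -14.77071458   2.53858458] [-0.27692058 -0.79199283 -0.11626858]
35 [106.3 -13.3]
38 [186.9 -12.3]
38 [159.8  13.9]
```

View pics/t9.png

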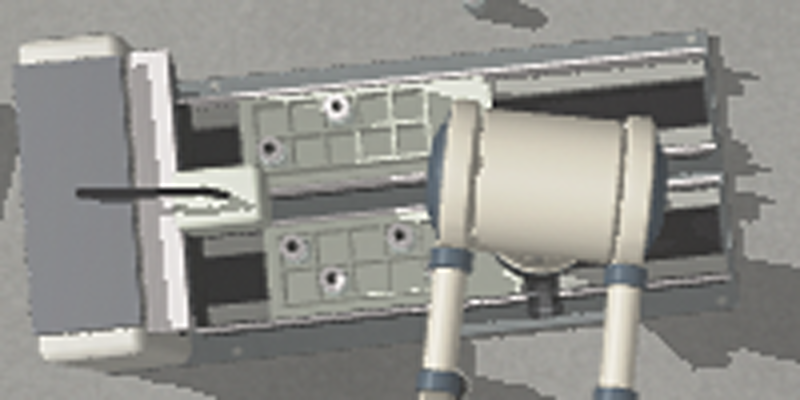

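The vials in the top view show the rack has moved 116 mm, so about 12.4 mm remains. I'll creep from here.

```bash
python3 -m crank '[{"tx":-0.2,"ty":1.5,"tz":0,"turn":0},{"tx":-0.2,"ty":1.5,"tz":0,"turn":0},{"tx":-0.1,"ty":1.5,"tz":0,"turn":0},{"tx":-0.2,"ty":1.5,"tz":0,"turn":0},{"tx":-0.1,"ty":1,"tz":0,"turn":0},{"tx":-0.1,"ty":1,"tz":0,"turn":0}]'
python3 -m crank '[{"tx":-0.1,"ty":1,"tz":0,"turn":0}]'; python3 -m crank '[{"tx":-0.1,"ty":1,"tz":0,"turn":0}]'
```

```text
time: 14.7
eef_pos: [484.4, -6.6, 2.6]
orientation: [[-0.102, 0.995, -0.0], [0.995, 0.102, 0.0], [0.0, -0.0, -1.0]]
wrist_force: [0.4, 0.7, 0.5]
opening: 0.1
time: 14.82
eef_pos: [484.3, -5.6, 2.6]
orientation: [[-0.102, 0.995, -0.0], [0.995, 0.102, 0.0], [0.0, 0.0, -1.0]]
wrist_force: [0.2, -0.1, -0.1]
opening: 0.1
time: 14.95
eef_pos: [484.3, -4.7, 2.6]
orientation: [[-0.102, 0.995, 0.0], [0.995, 0.102, 0.0], [0.0, 0.0, -1.0]]
wrist_force: [0.6, -0.7, 0.4]
opening: 0.1
```

```bash
python3 -m crank '[{"tx":-0.1,"ty":0.8,"tz":0,"turn":0}]'
```

```text
time: 15.08
eef_pos: [484.1, -4.0, 2.6]
orientation: [[-0.102, 0.995, -0.0], [0.995, 0.102, 0.0], [0.0, -0.0, -1.0]]
wrist_force: [-0.2, 0.1, 0.7]
opening: -0.3
```

```bash
python3 -m crank '[{"tx":-0.1,"ty":0.8,"tz":0,"turn":0}]'
```

```text
time: 15.2
eef_pos: [484.1, -3.2, 2.6]
orientation: [[-0.102, 0.995, 0.0], [0.995, 0.102, 0.0], [0.0, 0.0, -1.0]]
wrist_force: [0.0, -0.7, 0.4]
opening: -0.2
```

```bash
cat > chk.py <<'E'
from h import *
s0=bot.state();e=np.array(s0["eef_pos"]);print(s0["time"],e,s0["wrist_force"])
p,d=bot.grab_frame("top")
o=np.array([484.93,-17.28]);th=np.radians(95.64);Q=np.array([[np.cos(th),-np.sin(th)],[np.sin(th),np.cos(th)]])
P=pts("top",d);z=P[...,2];L=(P[...,:2]-o)@Q
m=((z>78)&(z<110)&(abs(L[...,1])<30)&(L[...,0]>20)&(L[...,0]<215)).astype(np.uint8)
n,l,s,c=cv2.connectedComponentsWithStats(m)
for i in range(1,n):
    if s[i,4]>15: print(s[i,4],"z",np.median(z[l==i]).round(1),((ray("top",*c[i],92)[:2]-o)@Q).round(1))
x0=116 if len(__import__('sys').argv)<2 else float(__import__('sys').argv[1])
for y0 in (0,-104):
    k=(abs(L[...,1]-y0-18)<8)|(abs(L[...,1]-y0+18)<8); k&=(z>60)&(z<84)&(L[...,0]>90)&(L[...,0]<214)
    k2=(abs(L[...,1]-y0)<30)&(z>35)&(z<60)&(L[...,0]>90)&(L[...,0]<214)
    print("cell z",np.median(z[k]).round(1),k.sum(),"plate z",np.median(z[k2]).round(1),k2.sum())
w,d=bot.grab_frame("wrist");cv2.imwrite("pics/%s.png"%("w%.0f"%(s0["time"]*100)),w[:,:,::-1])
E
python3 chk.py;ls -t pics|head -1
```

```text
15.2 [484.0639192   -3.22151663   2.58656917] [ 0.02256952 -0.65346484  0.43345861]
36 z 87.6 [118.4 -13.2]
39 z 87.6 [199.3 -12.4]
36 z 88.1 [171.8  14.2]
cell z 70.2 92 plate z 43.6 389
cell z 69.8 88 plate z 44.0 463
w1520.png
```

View pics/w1520.png

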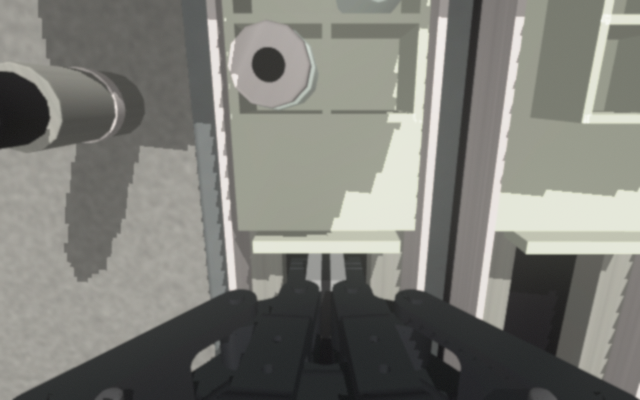

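The rack has dropped: its plate is now at 43.6, against about 48 before and 44.0 for the home rack, and the two flanges line up. Backing straight off, then up.

```bash
python3 -m crank '[{"tx":0.3,"ty":-3,"tz":0,"turn":0},{"tx":0.5,"ty":-5,"tz":0,"turn":0},{"tx":0.8,"ty":-8,"tz":0,"turn":0},{"tx":0.8,"ty":-8,"tz":0,"turn":0},{"tx":0.4,"ty":-4,"tz":0,"turn":0},{"tx":0,"ty":0,"tz":15,"turn":0},{"tx":0,"ty":0,"tz":30,"turn":0},{"tx":0,"ty":0,"tz":40,"turn":0},{"tx":0,"ty":0,"tz":40,"turn":0},{"tx":0,"ty":-40,"tz":30,"turn":0},{"tx":0,"ty":-50,"tz":0,"turn":0},{"tx":0,"ty":-50,"tz":0,"turn":0}]'
python3 -m crank '[{"tx":0,"ty":-50,"tz":0,"turn":0},{"tx":0,"ty":-50,"tz":0,"turn":0},{"tx":0,"ty":0,"tz":0,"turn":0},{"tx":0,"ty":0,"tz":0,"turn":0}]'
python3 chk.py
python3 - <<'E'
from h import *
p,d=bot.grab_frame("top");cv2.imwrite("pics/t10.png",cv2.resize(p[140:240,190:390,::-1],None,fx=4,fy=4,interpolation=cv2.INTER_CUBIC))
o=np.array([484.93,-17.28]);th=np.radians(95.64);Q=np.array([[np.cos(th),-np.sin(th)],[np.sin(th),np.cos(th)]])
P=pts("top",d);z=P[...,2];L=(P[...,:2]-o)@Q
for y0 in(0,-104):
  for x0 in (35,60,110,150,190,205):
    k=(abs(L[...,1]-y0)<30)&(z>35)&(z<52)&(abs(L[...,0]-x0)<12); print(y0,x0,z[k].mean().round(1),end="; ")
p,d=bot.grab_frame("scene");cv2.imwrite("pics/s10.png",cv2.resize(p[140:280,250:450,::-1],None,fx=4,fy=4,interpolation=cv2.INTER_CUBIC))
E
```

```text
time: 16.8
eef_pos: [487.3, -172.5, 159.8]
orientation: [[-0.103, 0.995, 0.003], [0.995, 0.103, -0.001], [-0.001, 0.003, -1.0]]
wrist_force: [1.3, 0.1, 0.2]
opening: 0.0
time: 17.3
eef_pos: [487.0, -270.9, 158.3]
orientation: [[-0.102, 0.995, 0.001], [0.995, 0.102, 0.0], [0.0, 0.001, -1.0]]
wrist_force: [-0.1, -0.8, -0.1]
opening: -0.2
17.3 [ 486.98605065 -270.88730602  158.2714717 ] [-0.08457654 -0.76415288 -0.14532359]
36 z 88.5 [118.6 -13. ]
37 z 88.9 [199.6 -12.8]
36 z 88.3 [91.3 14.1]
35 z 89.1 [171.9  14.3]
cell z 70.6 83 plate z 43.8 412
cell z 70.7 88 plate z 43.6 469
0 35 43.8; 0 60 42.5; 0 110 43.5; 0 150 43.2; 0 190 43.9; 0 205 43.5; -104 35 43.7; -104 60 43.0; -104 110 43.3; -104 150 44.4; -104 190 43.3; -104 205 44.0;
```

View pics/t10.png

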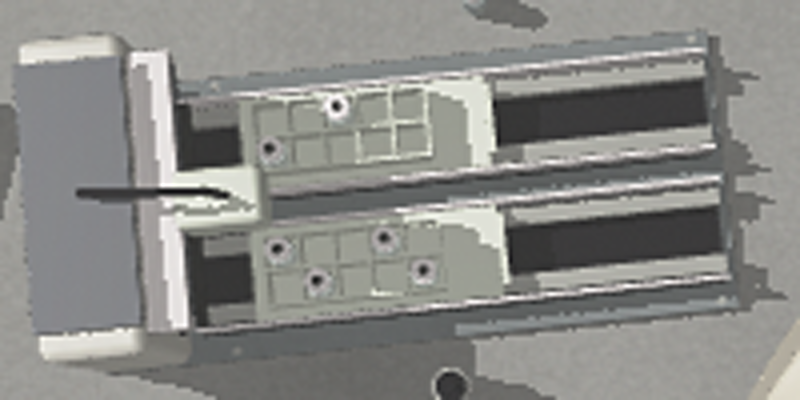

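View pics/s10.png

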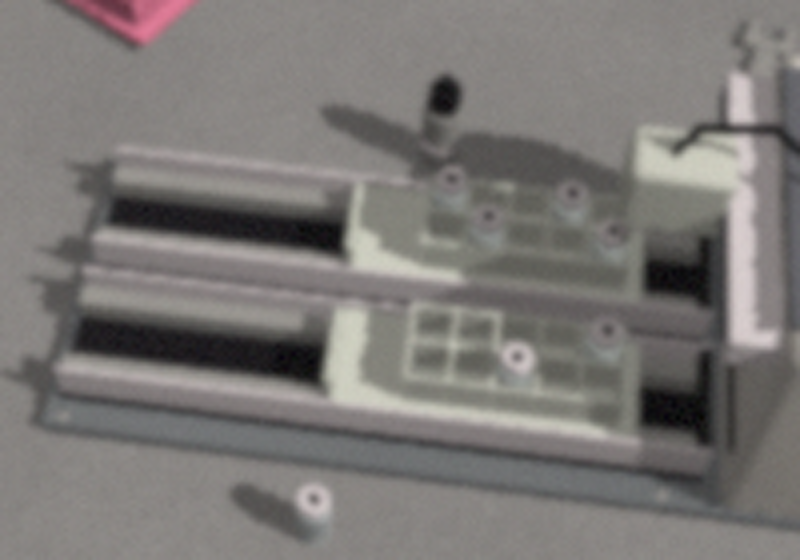

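Both racks sit level at the same height with aligned ends. All four vials are upright and the bystanders are where they were. Handing in.

```bash
python3 -c "
from station import bot
print(bot.job_done())"
```

```text
the job is handed in; nothing more can be done
None
```

I pushed the four-vial rack about 128 mm along its lane with the closed fingertips on its flange. It dropped level into its notches, and I backed off and moved clear. The job was handed in at about 17.5 s of the 35 s allowed; it reports no verdict.

**Pushing:** Readings during the slide were about 1.4–1.7 N, at up to 32 mm/s, slowed to a creep of about 6–12 mm/s at the end. No reading came near 40 N.

**Final checks:**
- **Height:** the rack's plate is at 43–44 mm along its whole length, down from about 48 and the same as the home rack.
- **Position:** the vials in the top view put the rack level with the home rack, within about 1 mm.
- **Surroundings:** all four vials stand in their cells. The other rack, spare vial and cartridge looked unmoved; I didn't check the other bystanders individually.

**What disagreed:**
- **Tip height:** the real fingertips are about 41 mm above the reported tool point. My first approach, at the reported height, passed over the flange without touching anything. After checking with the wrist and scene depth, I backed off, lowered and pushed at the seen tip height.
- **Feeling the drop:** the drop showed in force only as the push falling to about zero. I confirmed it from the camera heights and did not press the rack against the notch walls.
- **Lane end:** the wrist camera put the open end of the lane about 11 mm from where I expected. I relied on the home rack's position instead, and the drop came where that predicted.

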